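Balance a camera boom on its stand and lock the keeper ring

ROBOT

A 7-joint arm with a two-finger parallel gripper is mounted at the origin on a cart in front of the work surface, level with it; the furniture and walls round the work are solid. World frame = base frame: x ahead of the robot, y to its left, z up, the work surface at z = 0. Lengths are in m, angles in rad, forces in N, time in s.
With the tool pointing down it reaches from about 0.35 to 0.9 m from the base axis. Payload 7.2 kg.
Tool frame: the origin (TCP) lies where the fingers leave the gripper's body, on its centre line; the fingertips stand 73 mm ahead of it and the grasp point (between the pads) lies 54 mm ahead of it; z points along the fingers, y is the line along which they close (so a half turn about z gives the same grasp; the last joint's range is limited). The gripper opens to 85 mm and grips with 20 to 120 N. Pads are 22 mm wide; open, the fingers measure 114 mm over their backs; the gripper's body (76 mm by 85 mm) begins 54 mm behind the grasp point. The pads swing forward as they close: fully open they stand 13 mm farther back than shut.
Start: joints at [-0.068, 0.411, -0.013, 1.596, 0.006, 1.134, -0.082], TCP at [0.625, -0, 0.304] pointing down, gripper open.
Joint ranges: [-2.95, 2.95], [-0.29, 1.99], [-1.47, 1.44], [0.14, 2.54], [-1.03, 4.17], [0.13, 1.85], [-2.86, 2.86]. Speed limits (rad/s): [2.39, 2.39, 3.01, 3.01, 3.14, 3.14, 3.14].

INTERFACE

Orientations are given as a unit quaternion [x, y, z, w].
In Python, from station import bot, vision, monitor gives the robot as it stands (bot), with the cameras (vision) and the readings (monitor).
- The arm moves only by the shell command python3 drive.py 'ROWS' [OPENING]. ROWS is rows parted by semicolons, their numbers by spaces, 1 to 8 of them, each of 6 numbers: dx, dy, dz in m, then a rotation vector rx, ry, rz in rad; each row is the pose to reach, as a shift and turn from the pose commanded when the command began, along the tool's axes at that moment; what a row does not reach only later rows make up. A row lasts 1/10 s, in which the tool goes at most 0.05 m and 0.15 rad, less where a joint would pass 70% of its speed; a pose out of reach is approached as far as the arm can. OPENING is the opening from 0.0 (shut) to 1.0 (fully open), set as the command begins (- or left out keeps the last). The fingers move at their own pace and stop on an object; the grip force is fixed at half the most. Time passes only in rows, so rows that do not move let the fingers close. It prints the time, the measured TCP pose, the force, the opening and the grip force at its end.
- monitor.observe(): the state, without advancing time (a new reading comes with each control period).
- vision.snapshot(name): name is "scene" or "side" or "wrist"; returns a dict with "pixels" (384x512x3 uint8, red, green, blue), "depth" (384x512 float32, m along the optical axis (not along the pixel's ray), 0 where there is no reading), "camera_matrix" (3x3 intrinsics, pixels), "world_to_cam" (4x4, takes a point from world to camera coordinates); the wrist camera has in their place "tool_from_camera" (4x4, takes a point from camera to tool coordinates, whose origin is the TCP and whose axes are the flange's). Camera axes: x right, y up, looking along -z (the intrinsics and any distortion apply to the point x, -y, -z); pixel columns grow to the right and rows downward; lengths in m; the calibration is good to about 2 mm. A picture is of the moment at which its call begins: read the wrist's pose just before it.
- bot.finish_job(): hands the job in; it is judged then, once.
The state is a dict: "time_s": time; "joint_positions": joint angles; "qvel": joint speeds; "joint_torque": joint torques, N m; "ee_pos": TCP position; "ee_rot": TCP orientation; "contact_force": force on the tool from outside, world axes, zero at the start; "moment": the same for the moment, N m; "gripper_width": opening from 0.0 (shut) to 1.0 (fully open); "grip_force": force on a finger pad.
Only numpy, scipy, OpenCV 4.12 (cv2) and the standard library are available. Lean on these libraries where they do the work, as an engineer would, in place of code of your own. Each camera call takes 0.05 s, during which the arm holds its last target. There are 200 camera calls.

TASK

The inspection camera's boom lies sloping in its wire rest, and nobody knows how heavy its camera head is today. Find its balance point and lay the bar on edge in the short saddle on the stand, head on the side away from the keeper ring, so that it lies level by itself when you let go; only then bring the keeper ring's lever all the way down to its stop to lock the bar in. Leave the small things on the bench where they are.

Things in the scene. Friction and masses are not known exactly. Their poses are not given: they have to be found in the camera images.
- rest: fixed bent-wire rest, 245x78 mm, up to 180 mm high. Origin on the bench under the middle of the bar; x runs along the bar in plan, towards the high end. Two forks (slot 13 mm wide, uprights 22 mm above their crossbars) carry the bar's underside at 110 mm behind and 142 mm ahead of the bar's middle, on a slope of 0.50 rad, rising along +x
- boom: loose boom: aluminium flat bar on edge, 300 long (x), 8 thick (y), 30 high (z), scale lines on its flanks, black end cap at the tail (-x), black camera head at +x. Origin: underside of the bar, mid-length. Total 0.3 to 0.7 kg: the head's weight is hidden, so the balance point lies anywhere from 36 to 110 mm from the origin towards the head, about mid-height of the bar
- head_lens (a point): centre of the camera head's lens, on the boom at x 172, 22 mm below the bar's underside; the head is an upright cylinder 44 mm across, from 22 below to 28 mm above the bar, its mount begins at x 145 mm
- stand: fixed boom stand: grey base 124x108x20 mm, round steel post, saddle on top with the keeper ring beside it. Origin on the bench under the saddle; x runs along the saddle, +x away from the ring, where the head belongs; the ring's lever is on the +y side
- saddle (a point): centre of the saddle's floor, 105 mm above the bench; axes as the stand's. The floor is only 18 mm long (x) and is all that carries the bar: the boom tips if its balance point is not over it. Slot 10.5 mm wide, cheeks 13 mm high with flared lips, so the bar stands 17 mm above them
- keeper_ring (a joint): angle of the steel keeper ring beside the saddle (-x side), rad: 0 open, gap upward so that the bar drops in; 1.40 locked, lever down on its stop. Turns stiffly (0.12 Nm), stays where left, about the stand's x axis
- ring_axis (a point): centre of the keeper ring, 21 mm to -x of the saddle and 15 mm above its floor. Ring 52 outside, 36 inside, 10 mm wide; gap 15 mm wide inside
- lever_ball (a point): centre of the 14 mm black ball on the keeper ring's lever, 66 mm from the ring axis, on the stand's +y side; 35 degrees above level when open, 45 degrees below level when locked. Push it down
- desk_lamp: fixed black desk lamp between rest and stand, origin at its foot, 310 mm high; its shade leans towards the robot to about 120 mm in front of the origin. Carry the boom over it
- loupe: black eye loupe 31x31x30 mm, small loose bystander, origin under its centre; leave it
- tin: aluminium round tin 56x56x36 mm, small loose bystander, origin under its centre; leave it
- watch_a: grey watch head 41x38x9 mm, small loose bystander, origin under its centre; leave it
- watch_b: gilt watch head 41x37x10 mm, small loose bystander, origin under its centre; leave it

How it is judged:
On the way:
1. the boom lies level by itself in the saddle, let go, with the keeper ring still open (y of boom in the frame of saddle between -0.02 and 0.02 m and z of boom in the frame of saddle between -0.008 and 0.008 m and angle between the x axis of boom and the x axis of stand, either way round below 0.2 rad and x of head_lens in the frame of saddle above 0.02 m and angle between boom's own x axis and vertical between 1.5208 and 1.6208 rad and angle between boom's own z axis and vertical below 0.21 rad and linear speed of boom below 0.02 m/s and angular speed of boom below 0.1 rad/s and contact force between the fingers and boom below 0.1 N and value of joint keeper_ring below 0.3 rad), for 0.4 s.
At the end, for the whole second after the job is handed in: The boom rests in the saddle, let go and still: on its floor (within 8 mm), along it (within 0.2 rad and 20 mm), head on the side away from the ring, level within 0.05 rad, on edge within 0.21 rad; the keeper ring is down at its locked stop (over 1.30 of 1.40 rad) (y of boom in the frame of saddle between -0.02 and 0.02 m and z of boom in the frame of saddle between -0.008 and 0.008 m and angle between the x axis of boom and the x axis of stand, either way round below 0.2 rad and x of head_lens in the frame of saddle above 0.02 m and angle between boom's own x axis and vertical between 1.5208 and 1.6208 rad and angle between boom's own z axis and vertical below 0.21 rad and linear speed of boom below 0.02 m/s and angular speed of boom below 0.1 rad/s and contact force between the fingers and boom below 0.1 N and value of joint keeper_ring above 1.3 rad); the robot touches nothing.
It fails at once if a small thing on the bench is pushed more than 3 cm (distance of any of loupe, tin, watch_a, watch_b from where it was at the start of the episode above 0.03 m).
It also fails if it takes over 72 s, if anything falls off the work surface, if the arm or the gripper's body presses on something with over 40 N, if the wrist force passes 120 N, or if a joint passes its speed limit or range.

## Working session

There is one attempt and no reset: what is moved stays moved. The work goes in short steps, Python scripts to look and compute and a shell command to move; the robot and the scene stay as the last step left them, time stands still between calls to the robot, and variables do not carry over. Pictures are saved under pics/ and viewed, at most 10 in all, crops included, and the job is handed in when it is done.

```bash
ls; mkdir -p pics
cat > h.py <<'E'
from station import bot, vision, monitor
import numpy as np, cv2
from scipy.spatial.transform import Rotation as R
def snap(n):
    o=monitor.observe(); s=vision.snapshot(n)
    d=s["depth"]; K=np.array(s["camera_matrix"])
    v,u=np.mgrid[:384,:512]
    X=np.stack([(u-K[0,2])/K[0,0]*d,-(v-K[1,2])/K[1,1]*d,-d],-1)
    if "world_to_cam" in s: T=np.linalg.inv(np.array(s["world_to_cam"]))
    else:
        T=np.eye(4);T[:3,:3]=R.from_quat(o["ee_rot"]).as_matrix();T[:3,3]=o["ee_pos"];T=T@np.array(s["tool_from_camera"])
    P=X@T[:3,:3].T+T[:3,3]; P[d==0]=np.nan
    return s["pixels"],P,s,T
E
python3 - <<'E'
from h import *
a=[]
for n in("scene","side"):
    p,P,s,T=snap(n); np.savez("pics/%s0.npz"%n,p=p,P=P,T=T,K=s["camera_matrix"]); cv2.imwrite("pics/%s0.png"%n,cv2.resize(p[:,:,::-1],(800,600)))
    print(n,T[:3,3],s.keys())
print(monitor.observe())
E
```

```text
drive.py
pics
station.py
scene [-0.32586597  0.38982276  0.86067938] dict_keys(['pixels', 'depth', 'camera_matrix', 'world_to_cam'])
side [ 0.04709652 -1.25434634  1.09207823] dict_keys(['pixels', 'depth', 'camera_matrix', 'world_to_cam'])
{'time_s': 0.1, 'joint_positions': array([-0.06818414,  0.41182867, -0.01270707,  1.59695259,  0.00558807,
        1.13431254, -0.08217564]), 'qvel': array([-4.89597396e-04, -4.95200435e-04, -5.93415017e-05, -2.36208756e-03,
       -4.49913562e-04,  1.40810074e-03,  4.51010149e-04]), 'joint_torque': array([ 4.07594271e-03, -6.01830769e+01,  6.85093571e-01, -3.00088871e+01,
        1.40752629e-02,  6.54632138e-03,  2.04316666e-05]), 'ee_pos': array([ 6.24658873e-01, -4.02366786e-05,  3.03134835e-01]), 'ee_rot': array([ 7.07098430e-01,  7.07114752e-01, -5.50609973e-04, -4.83624439e-04]), 'contact_force': array([ 0.26987995, -0.15127174, -0.12834281]), 'moment': array([0.03800271, 0.02411808, 0.00838637]), 'grip_force': 0.0, 'gripper_width': 0.9968179722334874}
```

View pics/scene0.png

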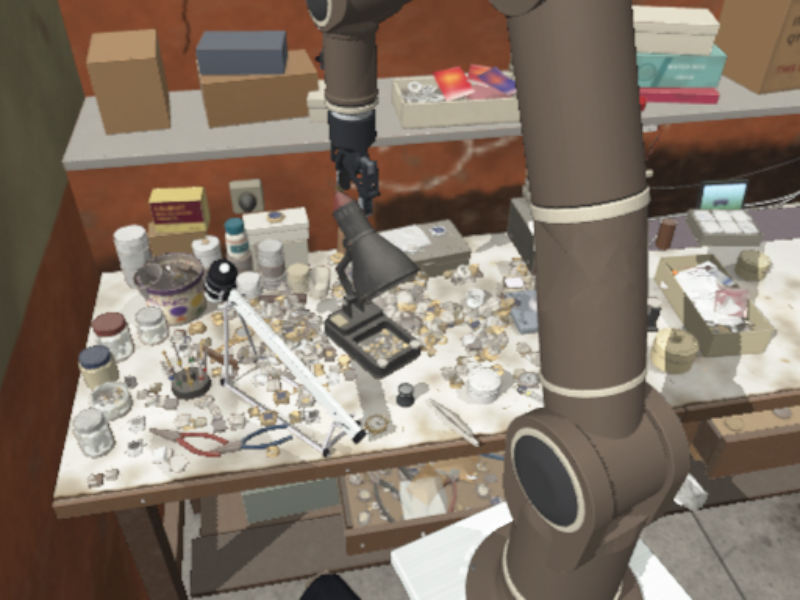

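View pics/side0.png

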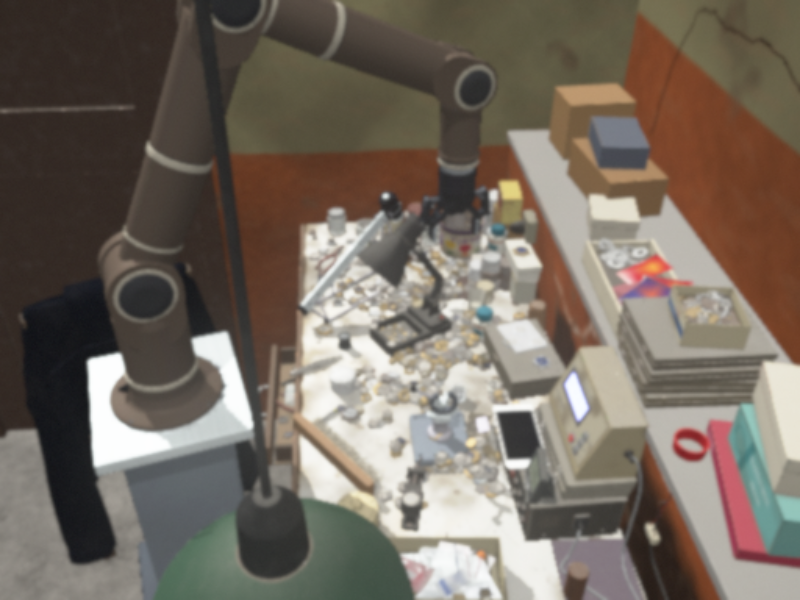

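The scene view shows the boom from its tail (358,434) up to its head (222,280), with the lamp shade at (370,250). The arm hides most of the stand at (525,310). The side view shows the stand at (438,430) and the boom behind the lamp.

Run:
```python
import numpy as np, cv2
for n in("scene","side"):
    D=np.load("pics/%s0.npz"%n);P=D["P"];p=D["p"]
    z=P[:,:,2]
    if n=="scene":
        for t in np.linspace(0,1,12):
            u,v=np.array([229,277])*(1-t)+np.array([142,179])*t
            u,v=int(u),int(v)
            # highest point across the bar in a window
            w=P[v-1:v+2,u-8:u+9].reshape(-1,3); c=p[v-1:v+2,u-8:u+9].reshape(-1,3)
            k=np.argsort(-np.nan_to_num(w[:,2]))[:12]
            print(u,v,np.nanmedian(w[k],0).round(3),c[k].mean(0).astype(int))
        # head: dark pixels
        m=(p.max(2)<60)&(z>0.1)&(z<0.35)
        r=np.zeros_like(m);r[150:200,125:160]=1
        q=P[m&r];print("head",q.mean(0),q.min(0),q.max(0),len(q))
    # everything high per xy: height map
    H={}
    for q in P.reshape(-1,3):
        if 0.3<q[0]<1.0 and -0.45<q[1]<0.5 and 0.02<q[2]<0.35:
            k=(int(q[0]//.02),int(q[1]//.02));H[k]=max(H.get(k,0),q[2])
    print(n,"rows x (0.3..0.9), cols y from 0.5 down, cm")
    print("      "+" ".join("%3d"%(2*j) for j in range(24,-23,-1)))
    for i in range(15,46): print("%.2f "%(i*.02)+" ".join("%3s"%(int(H[i,j]*100) if (i,j) in H else ".") for j in range(24,-23,-1)))
```

```text
229 277 [0.314 0.13  0.05 ] [83 83 85]
221 268 [0.337 0.142 0.064] [246 247 246]
213 259 [0.359 0.152 0.076] [243 245 243]
205 250 [0.382 0.162 0.09 ] [241 244 242]
197 241 [0.405 0.174 0.103] [236 239 237]
189 232 [0.428 0.183 0.117] [239 241 239]
181 223 [0.451 0.195 0.131] [242 244 242]
173 214 [0.473 0.208 0.146] [235 238 235]
165 205 [0.499 0.218 0.158] [236 239 236]
157 196 [0.52  0.228 0.173] [237 240 237]
149 187 [0.546 0.249 0.189] [112 112 112]
142 179 [0.546 0.258 0.217] [38 39 42]
head [0.55417805 0.24922974 0.21029188] [0.54095835 0.22539437 0.17052073] [0.57893744 0.27376591 0.23127832] 282
scene rows x (0.3..0.9), cols y from 0.5 down, cm
       48  46  44  42  40  38  36  34  32  30  28  26  24  22  20  18  16  14  12  10   8   6   4   2   0  -2  -4  -6  -8 -10 -12 -14 -16 -18 -20 -22 -24 -26 -28 -30 -32 -34 -36 -38 -40 -42 -44
0.30   .   .   .   .   .   .   .   .   .   .   .   .   .   .   .   .   .   .   5   .   .   .   .   .   .   .   .   .   .   3   3   .   .   .   .   .   .   .   .   .   .   .   .   .   .   .   4
0.32   .   .   .   .   .   .   .   .   .   .   .   
[... 11264 characters left out ...]
.  10  17  17  18  24  25  25  25  25  25  25  25  25  25  26  25   .  30  31  30  31  30  30  31  31  32  32  33  33   .
0.86   .   .   .   .   .   .   .  11  11  17  18  18  18  18  18  17   .  25  25  25  26  26  25  25  26  25  25  25  25  25  31  30   .   .   .  30  30  30  30  31  31  32  32  32  31   .   .
0.88   .   .  32  31   .   .  11  11  11  18  18  18  18  18  25  25  25  25  25  26  25  25  25  25  25  25  25  25  30  31  31  31   .   .   .  30  30  30  31  32  32  32  32  32  32   .   .
0.90   .   .  33  34  28   .  11  11   .   .  25  25  25  25  26  25  25  26  25  25  25  25  25  25  26  25  30  31  31  31  31  31  31   .   .  30  30  30  30  30  30  30  30  31  32   .   .
```

Run:
```python
import numpy as np, cv2
from scipy.spatial.transform import Rotation as R
D=np.load("pics/scene0.npz");P=D["P"];p=D["p"];T=D["T"]
# bar: bright points above bench within band near line
a=np.array([.314,.13,.05]);b=np.array([.52,.228,.173])
for it in range(3):
    d=(b-a)/np.linalg.norm(b-a)
    w=P.reshape(-1,3)-a; t=w@d; r=np.linalg.norm(w-t[:,None]*d,axis=1)
    m=(r<(.02,.008,.006)[it])&(t>.01)&(t<.24)&(p.reshape(-1,3).min(1)>200)
    q=P.reshape(-1,3)[m]; c=q.mean(0); u=np.linalg.svd(q-c)[2][0]; u*=np.sign(u[0]); a=c+u*((a-c)@u); b=c+u*((b-c)@u)
    print(len(q),c,u,"slope",np.arcsin(u[2]),"yaw",np.arctan2(u[1],u[0]))
D=np.load("pics/side0.npz");P=D["P"];p=D["p"]
c=p[235:315,240:330]; cv2.imwrite("pics/stand_side.png",cv2.resize(c[:,:,::-1],None,fx=7,fy=7,interpolation=cv2.INTER_CUBIC))
Q=P.reshape(-1,3);m=(Q[:,0]>.37)&(Q[:,0]<.52)&(Q[:,1]>-.42)&(Q[:,1]<-.24)&(Q[:,2]>.085)
q=Q[m];col=p.reshape(-1,3)[m]
for lo,hi in((.085,.1),(.1,.115),(.115,.13),(.13,.14),(.14,.15),(.15,.18)):
    s=(q[:,2]>lo)&(q[:,2]<hi); print(lo,s.sum(),q[s].mean(0).round(3),q[s].min(0).round(3),q[s].max(0).round(3))
k=col.max(1)<70; print("dark",k.sum(),q[k].mean(0),q[k].min(0),q[k].max(0))
from h import snap
p,P,s,T=snap("wrist"); print(s["camera_matrix"],"tfc",s["tool_from_camera"]);print(T)
```

```text
645 [0.41600291 0.17921865 0.10450684] [0.7981411  0.37547998 0.47115344] slope 0.49059799773080576 yaw 0.43972376029639615
489 [0.41378855 0.17791713 0.10533642] [0.79922445 0.3758652  0.46900494] slope 0.4881637816576966 yaw 0.43959627013878805
393 [0.41094536 0.17651521 0.1050675 ] [0.79870865 0.37691086 0.46904446] slope 0.4882085272509683 yaw 0.4409162313231044
0.085 89 [ 0.465 -0.333  0.093] [ 0.442 -0.346  0.085] [ 0.491 -0.306  0.1  ]
0.1 103 [ 0.472 -0.327  0.106] [ 0.446 -0.344  0.1  ] [ 0.497 -0.303  0.115]
0.115 43 [ 0.474 -0.329  0.121] [ 0.443 -0.344  0.115] [ 0.494 -0.304  0.129]
0.13 41 [ 0.463 -0.331  0.136] [ 0.441 -0.343  0.131] [ 0.491 -0.32   0.14 ]
0.14 26 [ 0.456 -0.33   0.144] [ 0.425 -0.344  0.14 ] [ 0.485 -0.32   0.149]
0.15 26 [ 0.418 -0.32   0.158] [ 0.411 -0.326  0.15 ] [ 0.429 -0.312  0.164]<stdin>:18: RuntimeWarning: Mean of empty slice.
  ret = um.true_divide(
Traceback (most recent call last):
ValueError: zero-size array to reduction operation minimum which has no identity
```

View pics/stand_side.png

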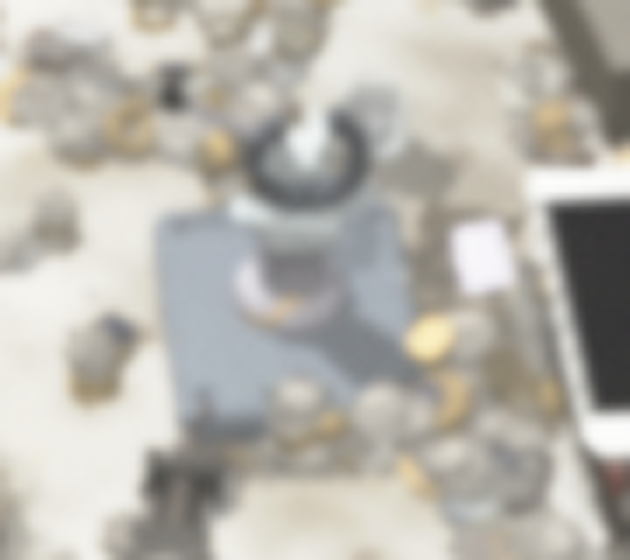

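The crop shows the stand's ring at about (305,160), over the grey base centred near (285,320). It is blurry, so I'll look with the wrist camera.

```bash
python3 drive.py '-0.05 -0.034 -0.01 0 0 0;-0.1 -0.07 -0.02 0 0 0;-0.15 -0.1 -0.03 0 0 0;-0.2 -0.13 -0.04 0 0 0;-0.22 -0.15 -0.05 0 0 0;-0.22 -0.15 -0.05 0 0 0;-0.22 -0.15 -0.05 0 0 0;-0.22 -0.15 -0.05 0 0 0'
python3 - <<'E'
from h import *
p,P,s,T=snap("wrist"); print(s["camera_matrix"],"tfc",s["tool_from_camera"]);print(T)
np.savez("pics/w1.npz",p=p,P=P,T=T,K=s["camera_matrix"])
cv2.imwrite("pics/w1.png",cv2.resize(p[:,:,::-1],(768,576)))
E
```

```text
time_s: 0.9
ee_pos: [0.475, -0.2197, 0.3538]
ee_rot: [0.707, 0.707, 0.0, -0.0]
contact_force: [-0.5, 0.1, 0.3]
gripper_width: 1.001
grip_force: 0.0
[[333.65234287   0.         250.10641483]
 [  0.         333.65234287 193.84668979]
 [  0.           0.           1.        ]] tfc [[ 1.58419780e-04  9.53952314e-01  2.99958259e-01  7.79961488e-02]
 [ 9.99999985e-01 -1.71255888e-04  1.65028721e-05 -8.52529843e-04]
 [ 6.71125708e-05  2.99958252e-01 -9.53952327e-01 -6.97727278e-02]
 [ 0.00000000e+00  0.00000000e+00  0.00000000e+00  1.00000000e+00]]
[[ 9.99999890e-01  4.68405041e-04 -3.44413078e-05  4.74221572e-01]
 [-4.36591956e-04  9.54102444e-01  2.99480108e-01 -1.41770596e-01]
 [ 1.73138528e-04 -2.99480060e-01  9.54102544e-01  4.23585114e-01]
 [ 0.00000000e+00  0.00000000e+00  0.00000000e+00  1.00000000e+00]]
```

View pics/w1.png

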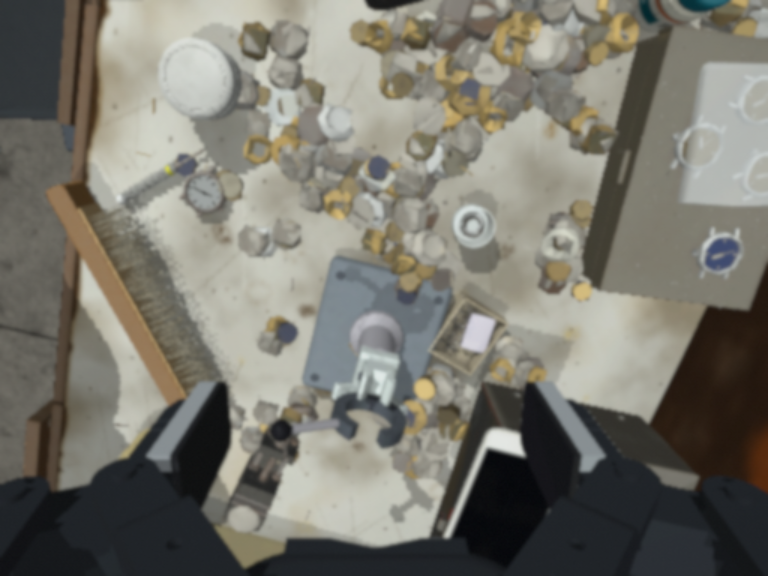

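The wrist view shows the stand with its ring at (370,418), the saddle at (376,372), the lever ball at (280,430) and the base's corners at (340,258), (452,285) and (305,388). The head side is up in the image, which is world +y.

```bash
python3 - <<'E'
import numpy as np, cv2
D=np.load("pics/w1.npz");P=D["P"];p=D["p"].astype(int);T=D["T"];K=D["K"]
def ray(u,v,z):
    u,v=u/1.5,v/1.5
    d=T[:3,:3]@np.array([(u-K[0,2])/K[0,0],-(v-K[1,2])/K[1,1],-1]); return T[:3,3]+d*(z-T[2,3])/d[2]
# base: bluish grey at z~.02
Z=P[:,:,2]; r=np.zeros(Z.shape,bool); r[165:275,195:310]=1
m=(abs(Z-.02)<.008)&r&(p[:,:,2]-p[:,:,0]>8); q=P[m][:,:2]
print("base z",np.median(Z[m]),cv2.minAreaRect((q*1000).astype(np.float32)))
for n,u,v,z in(("c1",340,258,.02),("c2",452,285,.02),("c3",305,388,.02),("ball",280,430,.158),):print(n,ray(u,v,z).round(4),P[int(v/1.5),int(u/1.5)].round(4))
# points high
h=(Z>.1)&(Z<.2)&np.pad(np.ones((75,120),bool),((225,84),(170,222)))
q=P[h];c=p[h]
b=(c.max(1)<60)&(q[:,0]<.44); print("ball",b.sum(),q[b].mean(0),q[b].max(0),q[b].min(0))
rg=(Z>.1)&(Z<.16)&(p.max(2)<110)&h&(P[:,:,0]>.44); q=P[rg]; print("ring",len(q),q.mean(0),q.min(0),q.max(0)); print(cv2.minAreaRect((q[:,:2]*1000).astype(np.float32)))
sd=h&(p.min(2)>150)&(Z>.1)&(P[:,:,0]>.45); q=P[sd];print("saddle",len(q),q.mean(0),q.min(0),q.max(0));print(cv2.minAreaRect((q[:,:2]*1000).astype(np.float32)))
np.set_printoptions(linewidth=250)
print("z mm rows v/x 236..290"); print((Z[232:296:3,222:284:3]*1000).round())
E
python3 - <<'E'
import cv2;D=cv2.imread("pics/w1.png")
E
python3 -c "
import numpy as np,cv2
p=np.load('pics/w1.npz')['p'];cv2.imwrite('pics/w1c.png',cv2.resize(p[215:305,175:295,::-1],None,fx=6.6,fy=6.6,interpolation=cv2.INTER_CUBIC))"
```

```text
base z 0.019389931638702257 ((464.365234375, -308.49468994140625), (121.61869049072266, 122.38334655761719), 74.35354614257812)
c1 [ 0.4451 -0.24    0.02  ] [ 0.4439 -0.2412  0.015 ]
c2 [ 0.539  -0.2634  0.02  ] [ 0.5381 -0.2625  0.023 ]
c3 [ 0.411  -0.3601  0.02  ] [ 0.408  -0.3683  0.0029]
ball [ 0.4162 -0.314   0.158 ] [ 0.4164 -0.311   0.1616]
ball 152 [ 0.4168089  -0.31259832  0.16041847] [ 0.4221884  -0.30755683  0.16364588] [ 0.41024378 -0.31814171  0.15582184]
ring 882 [ 0.47049941 -0.32713735  0.12212531] [ 0.44427857 -0.33958695  0.10011298] [ 0.49608464 -0.31355872  0.14425317]
((470.8865966796875, -324.597412109375), (19.862293243408203, 52.30205154418945), 75.56725311279297)
saddle 376 [ 0.47602258 -0.30661134  0.10943719] [ 0.46221835 -0.32686508  0.10011399] [ 0.48680375 -0.29648462  0.11982948]
((473.7283020019531, -311.7069091796875), (25.595943450927734, 21.93023681640625), 74.57904052734375)
z mm rows v/x 236..290
[[ 19.  19.  20.  21.  19.  27.  64.  83.  82.  80.  80.  78.  76.  68.  28.  18.  21.  19.  18.  19.  20.]
 [ 19.  21.  18.  19.  19.  24.  85.  90.  87
[... 1523 characters left out ...]
 105. 109. 111. 117. 116. 115.  25.  28.  29.  nan]
 [137. 135. 137. 137. 136.  -1.  -1.  -1.  -0.   0.  26.  28. 110. 113. 122. 122. 121.  28.  28.  30.  28.]
 [139. 137. 138. 141. 142. 140.  -2.  -1.  -0.   0.  -2.  27.  30. 115. 129. 127. 125.  27.  31.  30.  28.]
 [ -0. 136. 139. 141. 142. 139.  -1.  -0.  -1.  -0.  -0. 138. 137. 134. 134. 134.  28.  29.  29.  28.  12.]
 [ -1.   0. 140. 142. 142. 137.  -2.   1.  -1.  -2. 137. 142. 141. 140. 138. 134.  22.  28.  22.  15.  23.]
 [  1.  -2.  -1. 141. 140.  -2.  -0.  -1.  -2.  -1. 138. 141. 143. 141. 137. 131.  25.  26.  24.  19.  27.]
 [ -1.  -1.  -1.  -0.  -1.  -1.   0.  -1.  -1.  -2. 139. 143. 143. 140. 136.  25.  26.  nan  25.  23.  31.]]
```

View pics/w1c.png

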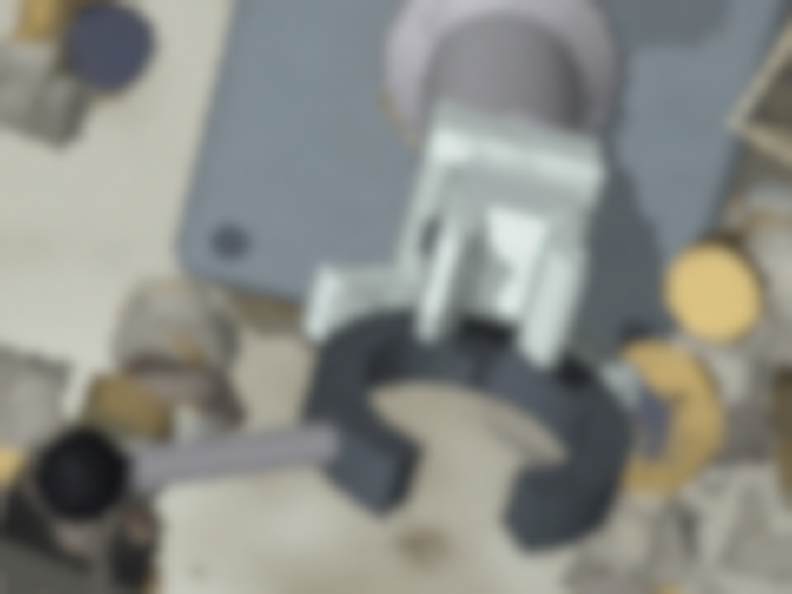

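The crop shows the saddle slot between its two cheeks, centred about (495,270). The open ring is below it, with the gap facing up and towards the viewer, and the lever ball is at (80,470).

```bash
python3 - <<'E'
import numpy as np
D=np.load("pics/w1.npz");P=D["P"].reshape(-1,3)
for yaw in (1.295,1.309,1.323):
    u=np.array([np.cos(yaw),np.sin(yaw)]);n=np.array([-u[1],u[0]]);o=np.array([.4741,-.3072])
    w=P[:,:2]-o;a=w@u*1000;b=w@n*1000;z=P[:,2]*1000
    box=(abs(a)<45)&(abs(b)<40)
    top=box&(z>114)&(z<123)&(abs(a)<8)&(abs(b)<14)
    for sg in(-1,1):
        t=top&(b*sg>0); print(yaw,"cheek",sg,t.sum(),"b",np.percentile(b[t],[2,50,98]).round(1),"slope",np.polyfit(a[t],b[t],1).round(3),"a",a[t].min().round(1),a[t].max().round(1))
    f=box&(abs(z-104.5)<2.5)&(abs(b)<6)&(abs(a)<14); print("floor b",np.percentile(b[f],[2,50,98]).round(1),"a",np.percentile(a[f],[2,98]).round(1),z[f].mean().round(1))
    r=box&(z>136)&(z<150)&(abs(b)<30); 
    for sg in(-1,1):
        t=r&(b*sg>0); print(" ring top",sg,t.sum(),"b",np.percentile(b[t],[2,98]).round(1),"a",np.percentile(a[t],[2,50,98]).round(1))
E
python3 drive.py '0.05 -0.0 -0.02 0 0 -0.15;0.1 -0.01 -0.03 0 0 -0.3;0.15 -0.03 -0.03 0 0 -0.45;0.2 -0.05 -0.03 0 0 -0.6;0.25 -0.07 -0.03 0 0 -0.75;0.3 -0.08 -0.03 0 0 -0.9;0.35 -0.09 -0.03 0 0 -1.05;0.35 -0.09 -0.03 0 0 -1.13'
```

```text
1.295 cheek -1 79 b [-12.4  -9.7  -6.9] slope [-0.014 -9.688] a -7.8 7.9
1.295 cheek 1 69 b [4.7 7.5 9.7] slope [0.009 7.468] a -7.6 7.8
floor b [-5.8 -1.3  4.6] a [-10.1   7.9] 104.4
 ring top -1 152 b [-21.1  -8.4] a [-27.2 -20.6 -16.7]
 ring top 1 207 b [ 6.5 29.4] a [-27.3 -21.3 -17.1]
1.309 cheek -1 79 b [-12.4  -9.7  -6.9] slope [-0.036 -9.653] a -7.3 7.9
1.309 cheek 1 69 b [4.7 7.5 9.8] slope [-3.000e-03  7.467e+00] a -7.5 7.9
floor b [-5.6 -1.3  4.5] a [-10.    7.9] 104.4
 ring top -1 152 b [-20.8  -8.2] a [-27.3 -20.8 -16.8]
 ring top 1 206 b [ 6.8 29.4] a [-27.1 -21.  -16.9]
1.323 cheek -1 80 b [-12.3  -9.6  -6.9] slope [-0.038 -9.633] a -7.4 8.0
1.323 cheek 1 69 b [4.7 7.7 9.8] slope [-0.027  7.502] a -7.9 8.0
floor b [-5.7 -1.3  4.4] a [-10.2   7.8] 104.4
 ring top -1 152 b [-20.5  -7.8] a [-27.4 -21.1 -17. ]
 ring top 1 203 b [ 7.1 29.1] a [-26.9 -20.6 -16.8]
time_s: 1.75
ee_pos: [0.3829, 0.136, 0.3838]
ee_rot: [0.212, 0.977, 0.001, -0.0]
contact_force: [1.2, -1.5, -0.4]
gripper_width: 1.003
grip_force: 0.0
```

```bash
python3 drive.py '0 0 0 0 0 0.15;0 0 0 0 0 0.3;0 0 0 0 0 0.45;0 0 0 0 0 0.6;0 0 0 0 0 0.75;0 0 0 0 0 0.9;0 0 0 0 0 1.05;0 0 0 0 0 1.2' >/dev/null;  python3 drive.py '0 0 0 0 0 0.15;0 0 0 0 0 0.3;0 0 0 0 0 0.45;0 0 0 0 0 0.6;0 0 0 0 0 0.75;0 0 0 0 0 0.9;0 0 0 0 0 1.05;0 0 0 0 0 1.07'
python3 - <<'E'
from h import *
p,P,s,T=snap("wrist"); o=monitor.observe(); print(o["joint_positions"].round(2),o["ee_pos"])
np.savez("pics/w2.npz",p=p,P=P,T=T,K=s["camera_matrix"])
cv2.imwrite("pics/w2.png",cv2.resize(p[:,:,::-1],(768,576)))
E
```

```text
time_s: 3.35
ee_pos: [0.3846, 0.1314, 0.3834]
ee_rot: [0.977, 0.214, -0.001, -0.0]
contact_force: [0.1, 0.5, 0.0]
gripper_width: 0.998
grip_force: 0.0
[-0.09 -0.02 -0.35  1.94 -0.01  1.22 -1.57] [0.38467155 0.13122224 0.38346935]
```

View pics/w2.png

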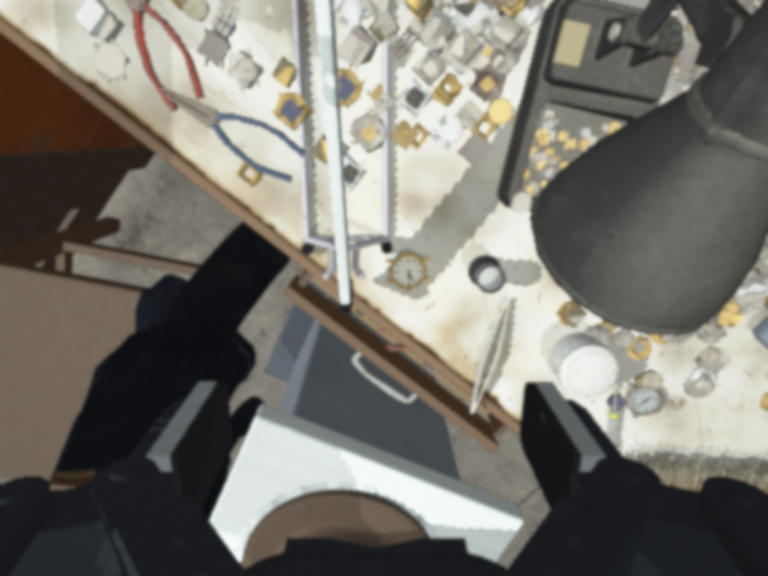

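The wrist view shows the bar's top edge running from (325,0) to the tail cap at (347,303). The rest wires lie on both sides of it and the lamp shade is at the upper right.

Run:
```python
import numpy as np
Pd={n:np.load("pics/%s.npz"%n) for n in("w2","scene0")}
a0=np.array([.411,.1765,.105]);d0=np.array([.7987,.3769,.469])
for n,D in Pd.items():
    P=D["P"].reshape(-1,3);c=D["p"].reshape(-1,3).astype(int)
    a,d=a0,d0/np.linalg.norm(d0)
    for rad in(.015,.008):
        w=P-a;t=w@d;r=np.linalg.norm(w-t[:,None]*d,axis=1)
        m=(r<rad)&(t>-.125)&(t<.12)&(c.min(1)>150); q=P[m];ctr=q.mean(0);u=np.linalg.svd(q-ctr,full_matrices=False)[2][0];u*=np.sign(u[0]);a,d=ctr,u
    # only top surface: robust lateral edges
    psi=np.arctan2(d[1],d[0]);l=np.array([-np.sin(psi),np.cos(psi),0]);b=(q-a)@l
    print(n,len(q),a.round(4),"yaw",psi.round(4),"slope",np.arcsin(d[2]).round(4),"lat",np.percentile(b,[2,98]).round(4))
    # standardize: bar axis with slope .5
    w=P-a;t=w@d;r=np.linalg.norm(w-t[:,None]*d,axis=1)
    m=(r<.012)&(t<0); i=np.nanargmin(np.where(m,t,9)); print("tail t",t[i],P[i],c[i]); k=m&(t>t[i]-.001)&(t<t[i]+.012);print([ (x*1000).round(1) for x in sorted(t[k])[:6]], "colors",c[k].mean(0))
    m=(r<.006)&(c.min(1)>130); print("bright t range",t[m].min(),t[m].max())
    # height offset of top: median perpendicular z for points with |b|small
    for tt in(-.08,-.04,0,.04,.08):
        k=(abs(t-tt)<.006)&(r<.008)&(c.min(1)>150); print(" ",tt,np.median(P[k],0).round(4),end="")
    print()
```

```text
w2 1604 [0.4335 0.1851 0.1213] yaw 0.4424 slope 0.502 lat [-0.0038  0.0038]
tail t -0.15631389751260988 [0.30916565 0.12595972 0.04728786] [44 43 45]
[np.float64(-156.3), np.float64(-156.1), np.float64(-156.1), np.float64(-154.8), np.float64(-154.6), np.float64(-154.3)] colors [83.34848485 83.24242424 81.46969697]
bright t range -0.14595577652739042 0.0858713713221373
  -0.08 [0.3701 0.1552 0.0829]  -0.04 [0.4021 0.1698 0.1021]  0 [0.4339 0.1851 0.1213]  0.04 [0.4652 0.2001 0.1406]  0.08 [0.4971 0.2149 0.1599]
scene0 523 [0.4116 0.1767 0.1046] yaw 0.4396 slope 0.494 lat [-0.0058  0.0037]
tail t -0.1279042494482973 [0.30687319 0.13138303 0.04662075] [66 65 62]
[np.float64(-127.9), np.float64(-127.9), np.float64(-127.8), np.float64(-127.6), np.float64(-126.3), np.float64(-126.2)] colors [74.59459459 75.08108108 76.24324324]
bright t range -0.11795179991282194 0.17107297151309758
  -0.08 [0.3469 0.1466 0.0677]  -0.04 [0.3802 0.1616 0.0872]  0 [0.4106 0.1768 0.1055]  0.04 [0.4419 0.1918 0.1256]  0.08 [0.4739 0.2067 0.1452]
```

```bash
cat >> h.py <<'E'
def pose(yaw,slope):
    d=np.array([np.cos(slope)*np.cos(yaw),np.cos(slope)*np.sin(yaw),np.sin(slope)])
    y=np.array([np.sin(yaw),-np.cos(yaw),0]); return R.from_matrix(np.c_[d,y,np.cross(d,y)])
def rel(pt,Rt):
    o=monitor.observe(); R0=R.from_quat(o["ee_rot"]); v=R0.inv().apply(np.array(pt)-o["ee_pos"]); r=(R0.inv()*Rt).as_rotvec()
    print("at",o["ee_pos"].round(4),"move",v.round(4),"n",np.linalg.norm(v).round(3),"rot",r.round(3)); return v,r
E
python3 -c "
from h import *
Rt=pose(.4424,.502);n=-Rt.as_matrix()[:,2];g=np.array([.4893,.2115,.2219]);print(n)
rel(g+.08*n,Rt)"
```

```text
[-0.43485503 -0.20599769  0.87662196]
at [0.3847 0.1312 0.3835] move [ 0.0903 -0.0285  0.0914] n 0.132 rot [ 0.002  0.503 -0.008]
```

```bash
python3 drive.py '0.023 -0.007 0.023 0 0.125 0;0.046 -0.014 0.046 0 0.25 0;0.069 -0.021 0.069 0 0.38 -0.006;0.09 -0.0285 0.091 0.002 0.503 -0.008;0.09 -0.0285 0.091 0.002 0.503 -0.008;0.09 -0.0285 0.091 0.002 0.503 -0.008;0.09 -0.0285 0.091 0.002 0.503 -0.008'; python3 -c "
from h import *
Rt=pose(.4424,.502);n=-Rt.as_matrix()[:,2];g=np.array([.4893,.2115,.2219])
rel(g,Rt)
p,P,s,T=snap('wrist');np.savez('pics/w3.npz',p=p,P=P,T=T,K=s['camera_matrix'])
P=P.reshape(-1,3);c=p.reshape(-1,3).astype(int);d=Rt.as_matrix()[:,0];l=-Rt.as_matrix()[:,1]
w=P-(g-.0585*n);t=w@d;b=w@l;h=w@n
for a in(-.09,-.06,-.03,0,.02,.035,.04,.045,.05):
    m=(abs(t-a)<.005)&(abs(b)<.01)&(abs(h)<.01);print(a,m.sum(),'b',np.percentile(b[m],[5,50,95]).round(4) if m.any() else '', 'h',np.median(h[m]).round(4), c[m].mean(0).round() if m.any() else '')
"
```

```text
time_s: 4.1
ee_pos: [0.4552, 0.1934, 0.2941]
ee_rot: [0.945, 0.211, 0.242, -0.053]
contact_force: [-0.1, -0.7, 0.9]
gripper_width: 1.005
grip_force: 0.0
at [0.4552 0.1934 0.2941] move [-0.0008 -0.0019  0.0819] n 0.082 rot [ 0.002  0.001 -0.002]
-0.09 115 b [-0.0033 -0.0003  0.0035] h 0.0002 [208. 217. 214.]
-0.06 135 b [-0.004  -0.0004  0.0033] h 0.0001 [212. 220. 216.]
-0.03 154 b [-0.0039 -0.0004  0.0038] h -0.0 [202. 211. 207.]
0 170 b [-0.0039 -0.0005  0.0035] h 0.0001 [179. 189. 185.]
0.02 172 b [-0.0038  0.0001  0.0034] h 0.0 [215. 223. 220.]
0.035 185 b [-0.0038  0.      0.0032] h -0.0 [212. 220. 217.]
0.04 261 b [-0.0081 -0.0006  0.0075] h 0.0013 [113. 117. 117.]
0.045 196 b [-0.0093 -0.0003  0.0088] h 0.0024 [52. 54. 56.]
0.05 29 b [-0.0099  0.0044  0.0094] h 0.0028 [28. 29. 31.]
```

```bash
python3 drive.py '-0.001 -0.002 0.03 0 0 0;-0.001 -0.002 0.055 0 0 0;-0.001 -0.002 0.07 0 0 0;-0.001 -0.002 0.082 0 0 0;-0.001 -0.002 0.082 0 0 0;-0.001 -0.002 0.082 0 0 0' 0.4;  python3 drive.py '0 0 0 0 0 0;0 0 0 0 0 0;0 0 0 0 0 0;0 0 0 0 0 0;0 0 0 0 0 0;0 0 0 0 0 0;0 0 0 0 0 0;0 0 0 0 0 0' 0;python3 -c "
from h import *
o=monitor.observe();print(o['contact_force'],o['moment'],o['joint_positions'].round(2))
Rt=pose(.4424,.502);g=np.array([.4893,.2115,.2219]);rel(g,Rt)"
```

```text
time_s: 4.75
ee_pos: [0.4894, 0.2116, 0.2214]
ee_rot: [0.945, 0.211, 0.243, -0.054]
contact_force: [-0.9, 0.0, -0.4]
gripper_width: 0.402
grip_force: 0.0
time_s: 5.55
ee_pos: [0.4891, 0.2116, 0.2215]
ee_rot: [0.945, 0.211, 0.244, -0.054]
contact_force: [-4.6, -2.2, 6.8]
gripper_width: 0.073
grip_force: 60.6
[-4.62013893 -2.18180269  6.84741991] [-0.22841691  0.71644646 -0.01594885] [-0.26  0.21 -0.29  2.23  0.45  0.24 -2.08]
at [0.4891 0.2116 0.2215] move [ 0.0003  0.0002 -0.0002] n 0.0 rot [ 0.002 -0.002 -0.003]
```

```bash
python3 drive.py '0 0 -0.01 0 0 0;0 0 -0.025 0 0 0;0 0 -0.04 0 0 0;0 0 -0.06 0 0 0;0 0 -0.06 0 0 0;0 0 -0.06 0 0 0;0 0 -0.06 0 0 0;0 0 -0.06 0 0 0';python3 -c "
from h import *
for i in range(3):
    o=monitor.observe();print(o['contact_force'].round(2),o['moment'].round(3),o['joint_positions'].round(2)); snap('side')
p,P,s,T=snap('scene');np.savez('pics/s4.npz',p=p,P=P,T=T,K=s['camera_matrix'])
P=P.reshape(-1,3);c=p.reshape(-1,3).astype(int)
R0=R.from_quat(o['ee_rot']).as_matrix();d=R0[:,0];l=R0[:,1];n=-R0[:,2]
w=P-(o['ee_pos']-.0585*n);t=w@d;b=w@l;h=w@n
for a in(-.24,-.2,-.16,-.12,-.08,-.04):
    m=(abs(t-a)<.008)&(abs(b)<.015)&(abs(h)<.03)&(c.min(1)>150);print(a,m.sum(),np.median(b[m]).round(4),'h',np.percentile(h[m],[50,95]).round(4))
"
```

```text
time_s: 6.35
ee_pos: [0.4627, 0.1993, 0.2722]
ee_rot: [0.945, 0.211, 0.242, -0.054]
contact_force: [-0.0, -0.7, -4.5]
gripper_width: 0.076
grip_force: 59.2
[-0.04 -0.72 -4.52] [-0.311  0.658  0.017] [-0.11  0.08 -0.43  2.22  0.23  0.36 -1.86]
[-0.58  0.17 -3.2 ] [-0.295  0.662 -0.028] [-0.11  0.08 -0.43  2.22  0.23  0.36 -1.86]
[-0.64 -0.16 -3.38] [-0.344  0.679 -0.028] [-0.11  0.08 -0.43  2.22  0.23  0.36 -1.86]
-0.24 68 -0.0041 h [-0.0079  0.0006]
-0.2 65 -0.004 h [-0.0079 -0.0001]
-0.16 64 -0.0043 h [-0.0085  0.0002]
-0.12 64 -0.0041 h [-0.008   0.0004]
-0.08 61 -0.0042 h [-0.0068  0.0001]
-0.04 63 -0.0039 h [-0.0073 -0.0002]
```

```bash
python3 drive.py '0.01 0 -0.02 0 0 0;0.03 0 -0.055 0 -0.1 0;0.05 0 -0.09 0 -0.2 0;0.07 0 -0.125 0 -0.3 0;0.085 0 -0.16 0 -0.4 0;0.1 0 -0.182 0 -0.502 0;0.1 0 -0.182 0 -0.502 0;0.1 0 -0.182 0 -0.502 0';python3 drive.py '0 0 0 0 0 0;0 0 0 0 0 0;0 0 0 0 0 0;0 0 0 0 0 0;0 0 0 0 0 0'; python3 -c "
from h import *
F=[];M=[]
for i in range(16):
    o=monitor.observe();F.append(o['contact_force']);M.append(o['moment']); snap('side') if i<15 else 0
F=np.array(F);M=np.array(M);print(F.mean(0),F.std(0),M.mean(0),M.std(0))
R0=R.from_quat(o['ee_rot']).as_matrix();d=R0[:,0];l=R0[:,1];n=-R0[:,2];print(d)
mf=F.mean(0);mm=M.mean(0)
print('mass',-mf[2]/9.81,'moment tool axes',mm@R0,'lever along bar',(mm@l)/mf[2],'c from mass',165.5*(1-.235/(-mf[2]/9.81)))
p,P,s,T=snap('scene');np.savez('pics/s5.npz',p=p,P=P,T=T,K=s['camera_matrix'])
P=P.reshape(-1,3);c=p.reshape(-1,3).astype(int)
w=P-(o['ee_pos']-.0585*n);t=w@d;b=w@l;h=w@n
for a in(-.24,-.2,-.16,-.12,-.08,-.04):
    m=(abs(t-a)<.008)&(abs(b)<.015)&(abs(h)<.04)&(c.min(1)>150);print(a,m.sum(),np.median(b[m]).round(4),'h',np.percentile(h[m],[50,95]).round(4))
"
```

```text
time_s: 7.35
ee_pos: [0.4634, 0.1998, 0.4799]
ee_rot: [0.976, 0.218, 0.001, -0.0]
contact_force: [0.2, 0.4, -4.2]
gripper_width: 0.077
grip_force: 59.1
time_s: 7.85
ee_pos: [0.4626, 0.1993, 0.4808]
ee_rot: [0.976, 0.218, 0.001, -0.0]
contact_force: [-0.5, -0.3, -4.4]
gripper_width: 0.072
grip_force: 59.1
[ 0.08913553 -0.1759802  -3.44283801] [0.63454503 0.51343977 0.45684504] [ 0.07896817 -0.16268274  0.0016577 ] [0.03366032 0.04158676 0.03284294]
[0.90517055 0.42504725 0.00105361]
mass 0.3509518863696491 moment tool axes [ 0.00233356  0.180821   -0.00164676] lever along bar -0.05252091481473646 c from mass 54.67996594258087
-0.24 114 -0.0041 h [-0.0116 -0.0011]
-0.2 103 -0.0038 h [-0.0121 -0.0007]
-0.16 107 -0.0041 h [-0.013  -0.0006]
-0.12 97 -0.0041 h [-0.0108 -0.0004]
-0.08 93 -0.0038 h [-0.0124 -0.0003]
-0.04 88 -0.0043 h [-0.0115 -0.0004]
```

```bash
python3 -c "
from h import *
F=[];M=[]
for i in range(60):
    o=monitor.observe();F.append(o['contact_force']);M.append(o['moment']); vision.snapshot('side')
F=np.array(F);M=np.array(M);R0=R.from_quat(o['ee_rot']).as_matrix()
f=F[:,2].mean();y=(M@R0[:,1]).mean();print(F.mean(0),F.std(0),y,(M@R0[:,1]).std(),'mass',-f/9.81,'lever',y/f,'c mass',165.5*(1+.235*9.81/f))
print(o['time_s'],o['joint_positions'].round(2))
n=-R0[:,2]
St=pose(1.30,0);rel([.4749,-.3085,.48],St)
"
```

```text
[ 0.02556084  0.02985754 -3.53003656] [0.48432484 0.48105876 0.39420668] 0.1740750446320923 0.03009085306234614 mass 0.3598406282816156 lever -0.04931253303006203 c mass 57.417429708459004
11.6 [-0.1   0.13 -0.45  1.57  0.06  1.45 -1.69]
at [0.4627 0.1994 0.4808] move [-0.2048  0.4649  0.0006] n 0.508 rot [ 0.001 -0.001 -0.861]
```

```bash
python3 drive.py '-0.01 0.04 0 0 0 0;-0.02 0.085 0 0 0 -0.08;-0.04 0.13 0 0 0 -0.16;-0.06 0.175 0 0 0 -0.25;-0.08 0.215 0 0 0 -0.34;-0.1 0.255 0 0 0 -0.43;-0.115 0.29 0 0 0 -0.5;-0.115 0.29 0 0 0 -0.5'; python3 -c "
from h import *
P=np.load('pics/side0.npz')['P'].reshape(-1,3)
for lo in np.arange(-.8,-.3,.05):
    m=(P[:,0]>.25)&(P[:,0]<.6)&(P[:,1]>lo)&(P[:,1]<lo+.05)&(P[:,2]>.1)
    print(lo.round(2),m.sum(),P[m].max(0).round(2) if m.any() else '')
St=pose(1.30,0);rel([.4881,-.2608,.48],St)"
```

```text
time_s: 12.45
ee_pos: [0.4811, -0.1184, 0.4804]
ee_rot: [0.893, 0.449, -0.0, 0.001]
contact_force: [-0.3, -0.2, -4.2]
gripper_width: 0.074
grip_force: 59.2
-0.8 0 
-0.75 0 
-0.7 0 
-0.65 0 
-0.6 637 [ 0.6  -0.55  0.2 ]
-0.55 343 [ 0.6  -0.5   0.17]
-0.5 295 [ 0.6  -0.45  0.14]
-0.45 267 [ 0.6  -0.4   0.11]
-0.4 161 [ 0.6  -0.36  0.11]
-0.35 239 [ 0.5  -0.3   0.16]
at [ 0.4811 -0.1184  0.4804] move [-0.1102  0.0905  0.0006] n 0.143 rot [ 0.001  0.002 -0.368]
```

```bash
python3 drive.py '-0.03 0.025 0 0 0 -0.1;-0.06 0.05 0 0 0 -0.2;-0.09 0.075 0 0 0 -0.3;-0.11 0.0905 0 0 0 -0.368;-0.11 0.0905 0.05 0 0 -0.368;-0.11 0.0905 0.1 0 0 -0.368;-0.11 0.0905 0.15 0 0 -0.368;-0.11 0.0905 0.2 0 0 -0.368'; python3 drive.py '0 0 0.025 0 0 0;0 0 0.025 0 0 0;0 0 0.025 0 0 0;0 0 0.025 0 0 0'; python3 -c "
from h import *
St=pose(1.30,0);rel([.4881,-.2608,.255],St)
for n in('side','wrist'):
    p,P,s,T=snap(n);np.savez('pics/%s6.npz'%n,p=p,P=P,T=T,K=s['camera_matrix'])
    c=p[200:340,200:360] if n=='side' else p
    cv2.imwrite('pics/%s6.png'%n,cv2.resize(c[:,:,::-1],None,fx=4.5 if n=='side' else 1.5,fy=4.5 if n=='side' else 1.5,interpolation=cv2.INTER_CUBIC))
    o=monitor.observe();R0=R.from_quat(o['ee_rot']).as_matrix();d=R0[:,0];l=R0[:,1];nn=-R0[:,2]
    Q=P.reshape(-1,3);c=p.reshape(-1,3).astype(int)
    w=Q-(o['ee_pos']-.0585*nn);t=w@d;b=w@l;h=w@nn
    for a in np.arange(-.24,.05,.03):
        m=(abs(t-a)<.008)&(abs(b)<.012)&(abs(h)<.006)&(c.min(1)>140)
        if m.sum()>9: print(n,a.round(2),m.sum(),'b',np.percentile(b[m],[5,50,95]).round(4),'h',np.median(h[m]).round(4))
    sd=np.array([.4749,-.3085]);
"
```

```text
time_s: 13.25
ee_pos: [0.4901, -0.2535, 0.279]
ee_rot: [0.794, 0.608, 0.001, 0.0]
contact_force: [0.6, -1.3, -2.9]
gripper_width: 0.074
grip_force: 59.4
time_s: 13.65
ee_pos: [0.4914, -0.2544, 0.2579]
ee_rot: [0.794, 0.608, 0.001, 0.002]
contact_force: [0.5, -0.3, -4.1]
gripper_width: 0.073
grip_force: 59.4
at [ 0.4914 -0.2544  0.2579] move [-0.007  -0.0015  0.0028] n 0.008 rot [ 0.004 -0.     0.007]
side -0.24 18 b [-0.0046 -0.0022  0.0025] h -0.0008
side -0.21 15 b [-0.0043 -0.0011  0.002 ] h -0.0012
side -0.18 16 b [-0.0041 -0.0008  0.003 ] h -0.0003
side -0.15 16 b [-0.0048 -0.0007  0.0027] h -0.0001
side -0.12 14 b [-0.0045 -0.0012  0.0024] h 0.0002
side -0.09 12 b [-0.0048 -0.0015  0.0027] h 0.0014
side -0.06 14 b [-0.0051 -0.002   0.002 ] h -0.0
wrist -0.03 465 b [-0.0043 -0.001   0.0023] h -0.0002
wrist 0.0 429 b [-0.0032 -0.0005  0.0021] h -0.0
wrist 0.03 690 b [-0.0045 -0.001   0.0023] h 0.0
```

View pics/side6.png

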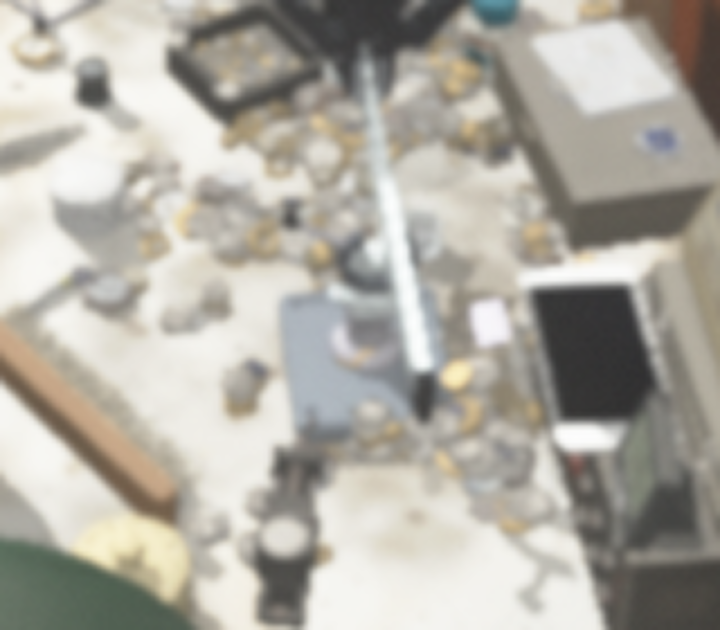

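The side view shows the bar hanging level above the saddle and ring at about (385,240), with its tail at (425,395). The stand and bench things look undisturbed.

```bash
python3 drive.py '0 0 0 0 0 0;0 0 0 0 0 0;0 0 0 0 0 0'; python3 -c "
from h import *
St=pose(1.30,0);rel(np.array([.4881,-.2608,.255])+.0008*St.as_matrix()[:,1],St)"
```

```text
time_s: 14.05
ee_pos: [0.4902, -0.2542, 0.2561]
ee_rot: [0.794, 0.608, 0.001, 0.0]
contact_force: [0.2, 0.3, -4.7]
gripper_width: 0.076
grip_force: 59.4
at [ 0.4902 -0.2542  0.2561] move [-0.0069  0.0005  0.0011] n 0.007 rot [ 0.001 -0.     0.007]
```

```bash
python3 drive.py '-0.007 0.0005 0.001 0 0 0.007;-0.007 0.0005 0.001 0 0 0.007;-0.007 0.0005 0.015 0 0 0.007;-0.007 0.0005 0.03 0 0 0.007;-0.007 0.0005 0.042 0 0 0.007;-0.007 0.0005 0.05 0 0 0.007;-0.007 0.0005 0.05 0 0 0.007;-0.007 0.0005 0.05 0 0 0.007'; python3 -c "
from h import *
for i in range(4): o=monitor.observe();print(o['contact_force'].round(1),o['moment'].round(2));snap('side')
St=pose(1.30,0);rel(np.array([.4881,-.2608,.1935])+.0008*St.as_matrix()[:,1],St)"
```

```text
time_s: 14.85
ee_pos: [0.489, -0.261, 0.2056]
ee_rot: [0.796, 0.605, 0.0, 0.0]
contact_force: [0.0, 0.1, -3.1]
gripper_width: 0.075
grip_force: 59.4
[ 0.   0.1 -3.1] [ 0.15 -0.1  -0.01]
[ 0.1  0.2 -3. ] [ 0.12 -0.05  0.01]
[-0.7  0.6 -3.3] [ 0.18 -0.   -0.  ]
[-0.6  0.2 -3.5] [0.14 0.01 0.02]
at [ 0.4892 -0.2612  0.2063] move [ 0.0001 -0.0004  0.0128] n 0.013 rot [ 0.002 -0.    -0.   ]
```

```bash
python3 drive.py '0 0 0.004 0 0 0;0 0 0.008 0 0 0;0 0 0.011 0 0 0;0 0 0.011 0 0 0;0 0 0.011 0 0 0'; python3 drive.py '0 0 0.001 0 0 0;0 0 0.001 0 0 0;0 0 0.001 0 0 0'; python3 drive.py '0 0 0.001 0 0 0;0 0 0.001 0 0 0;0 0 0.001 0 0 0'; python3 -c "
from h import *
for i in range(6): o=monitor.observe();print(o['contact_force'].round(1),o['moment'].round(2));snap('side')
St=pose(1.30,0);rel(np.array([.4881,-.2608,.1935])+.0008*St.as_matrix()[:,1],St)"
```

```text
time_s: 15.55
ee_pos: [0.4888, -0.261, 0.1945]
ee_rot: [0.796, 0.605, 0.0, -0.0]
contact_force: [0.3, -0.5, -3.7]
gripper_width: 0.075
grip_force: 59.4
time_s: 15.85
ee_pos: [0.4889, -0.261, 0.1937]
ee_rot: [0.796, 0.605, 0.001, 0.0]
contact_force: [0.7, -0.2, -3.7]
gripper_width: 0.07
grip_force: 59.4
time_s: 16.15
ee_pos: [0.489, -0.261, 0.193]
ee_rot: [0.796, 0.605, 0.001, 0.0]
contact_force: [-0.7, 1.6, 1.5]
gripper_width: 0.073
grip_force: 60.0
[-0.7  1.6  1.5] [ 0.27  0.14 -0.06]
[-1.2  1.1  2. ] [ 0.34  0.16 -0.03]
[-1.2  1.7  2.4] [ 0.35  0.14 -0.03]
[-1.3  1.7  1.7] [ 0.26  0.18 -0.03]
[0.4 1.4 1.4] [ 0.3   0.14 -0.05]
[0.  2.1 2.8] [ 0.35  0.16 -0.08]
at [ 0.4891 -0.2609  0.1929] move [-0.0001 -0.0002 -0.0006] n 0.001 rot [ 0.001 -0.001  0.   ]
```

```bash
python3 drive.py '0 0 -0.0005 0 0 0;0 0 -0.0005 0 0 0'; python3 drive.py '0 0 0 0 0 0;0 0 0 0 0 0;0 0 0 0 0 0' 0.2
cat > chk.py <<'E'
from h import *
o=monitor.observe();print(o['time_s'],o['contact_force'].round(1))
for n in('side','wrist'):
    p,P,s,T=snap(n);np.savez('pics/chk_%s.npz'%n,p=p,P=P,T=T)
    Q=P.reshape(-1,3);c=p.reshape(-1,3).astype(int)
    u=np.array([np.cos(1.3),np.sin(1.3),0]);l=np.array([-u[1],u[0],0]);w=Q-[.4749,-.3085,.105];t=w@u;b=w@l;h=w[:,2]
    m=(abs(b)<.01)&(h>.018)&(h<.05)&(c.min(1)>150)&(t>-.22)&(t<.12)
    if m.sum()<20: print(n,'few');continue
    # top edge: per bin high percentile, and fit
    B=[(a,np.percentile(h[k],90),np.median(b[k]),k.sum()) for a in np.arange(-.2,.12,.02) for k in [m&(abs(t-a)<.01)] if k.sum()>8]
    B=np.array(B);print(n,'t',B[:,0].round(2),'h mm',(B[:,1]*1e3).round(1),'b',(B[:,2]*1e3).round(1),'slope',np.polyfit(B[:,0],B[:,1],1).round(4) if len(B)>2 else '')
E
python3 chk.py
```

```text
time_s: 16.65
ee_pos: [0.489, -0.261, 0.1931]
ee_rot: [0.796, 0.605, 0.001, 0.0]
contact_force: [0.8, 1.4, 0.7]
gripper_width: 0.073
grip_force: 59.9
time_s: 16.95
ee_pos: [0.4887, -0.2612, 0.1931]
ee_rot: [0.796, 0.605, 0.0, 0.0]
contact_force: [0.1, -0.3, -0.0]
gripper_width: 0.203
grip_force: 0.0
16.95 [ 0.1 -0.3 -0. ]
side t [-0.2  -0.18 -0.16 -0.14 -0.12 -0.1  -0.08 -0.06 -0.04 -0.02 -0.    0.02
  0.04  0.06  0.08] h mm [31.7 32.4 32.  32.  31.7 30.6 31.8 32.6 31.9 30.3 31.4 32.4 32.9 33.4
 32.2] b [-0.5 -0.7 -0.8 -1.2 -0.3  0.2 -0.5  0.4  0.1  0.2 -0.5  1.2  0.3  1.4
 -0.8] slope [0.0025 0.0321]
wrist t [-0.    0.02  0.04  0.06  0.08  0.1 ] h mm [30.2 30.1 30.2 30.2 30.2 30.2] b [-0.1 -0.  -0.  -0.   0.4  0.4] slope [-0.0003  0.0302]
```

```bash
python3 drive.py '0 0 0 0 0 0;0 0 0 0 0 0;0 0 0 0 0 0;0 0 0 0 0 0;0 0 0 0 0 0;0 0 0 0 0 0' 0.4 | head -1; python3 chk.py
```

```text
time_s: 17.65
17.65 [0.3 0.  0.1]
side t [-0.2  -0.18 -0.16 -0.14 -0.12 -0.1  -0.08 -0.06 -0.04 -0.02 -0.    0.02
  0.04  0.06  0.08] h mm [33.8 31.6 32.4 31.8 32.9 32.9 32.  31.6 32.8 33.2 31.5 33.8 31.7 32.4
 32.5] b [ 0.5  0.2  0.7  0.8 -0.   0.2 -0.2  1.3 -0.3 -0.5 -0.5  0.5  0.5  0.8
 -0.7] slope [-0.0004  0.0324]
wrist t [-0.    0.02  0.04  0.06  0.08  0.1 ] h mm [30.2 30.2 30.3 30.3 30.4 30.5] b [-0.1 -0.1 -0.1 -0.1  0.4  0.4] slope [0.0032 0.0302]
```

```bash
python3 drive.py '0 0 -0.02 0 0 0;0 0 -0.05 0 0 0;0 0 -0.08 0 0 0;0 0 -0.11 0 0 0;0 0 -0.11 0 0 0;0 0 -0.11 0 0 0'; python3 drive.py '0 0 0 0 0 0;0 0 0 0 0 0;0 0 0 0 0 0;0 0 0 0 0 0' 0; python3 chk.py
cat >> h.py <<'E'
def tip(r,z,a=.25):
    y=1.3; n=np.array([-np.sin(y),np.cos(y),0]); Rt=pose(y,0)*R.from_rotvec([-a,0,0])
    return rel(np.array([.4693,-.3287,0])+r*n+[0,0,z]-.073*Rt.as_matrix()[:,2],Rt)
E
python3 - <<'E'
from h import *
d=np.load('pics/chk_side.npz');p=d['p'];c=p[200:340,200:360];cv2.imwrite('pics/side7.png',cv2.resize(c[:,:,::-1],None,fx=4.5,fy=4.5,interpolation=cv2.INTER_CUBIC))
P=d['P'].reshape(-1,3);c=p.reshape(-1,3);m=(c.max(1)<70)&(np.linalg.norm(P-[.417,-.314,.158],axis=1)<.02);print('ball',m.sum(),P[m].mean(0))
tip(.057,.2)
E
```

```text
time_s: 18.35
ee_pos: [0.4889, -0.2611, 0.3037]
ee_rot: [0.796, 0.605, 0.001, 0.001]
contact_force: [-0.3, 0.2, -0.1]
gripper_width: 0.404
grip_force: 0.0
time_s: 18.75
ee_pos: [0.4886, -0.261, 0.3025]
ee_rot: [0.796, 0.605, 0.0, -0.0]
contact_force: [-0.2, -0.3, 0.1]
gripper_width: 0.003
grip_force: 0.0
18.75 [-0.2 -0.3  0.1]
side t [-0.2  -0.18 -0.16 -0.14 -0.12 -0.1  -0.08 -0.06 -0.04 -0.02 -0.    0.02
  0.04  0.06  0.08] h mm [33.6 32.3 33.2 31.9 32.6 32.4 32.1 33.1 31.4 34.1 32.5 32.  32.1 33.4
 31.2] b [ 0.6 -0.6 -0.5 -0.2 -0.2  0.3 -0.2  0.5  0.3 -1.1  0.5  0.7  1.   1.
  0.2] slope [-0.0022  0.0324]
wrist t [-0.1  -0.08  0.02  0.04  0.06  0.08  0.1 ] h mm [30.2 30.3 30.3 30.4 30.3 30.3 29.7] b [-1.1 -0.2 -0.1 -0.1 -0.1 -0.  -0. ] slope [-0.001   0.0302]
ball 0 [nan nan nan]
at [ 0.4887 -0.261   0.3028] move [-0.0704 -0.0757  0.032 ] n 0.108 rot [-0.25  -0.001 -0.   ]<stdin>:3: RuntimeWarning: Mean of empty slice.
  ret = um.true_divide(
```

View pics/side7.png

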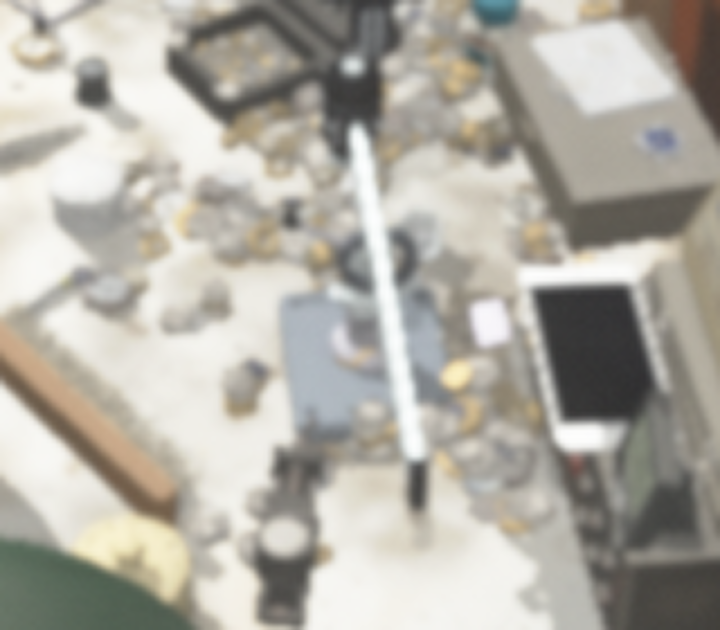

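The bar lies level by itself through the open ring at (375,255), with the head at (352,90). The dark spot at (293,212) is the lever ball. Next is the lever.

```bash
python3 drive.py '-0.025 -0.027 0 -0.08 0 0;-0.05 -0.054 0 -0.16 0 0;-0.07 -0.076 0.01 -0.25 0 0;-0.07 -0.076 0.032 -0.25 0 0;-0.07 -0.076 0.032 -0.25 0 0;-0.07 -0.076 0.032 -0.25 0 0' 0 | head -2
python3 - <<'E'
from h import *
for r,z in((.057,.2),(.058,.175),(.065,.150),(.067,.127),(.064,.105),(.056,.088),(.049,.078)): tip(r,z)
E
```

```text
time_s: 19.45
ee_pos: [0.3974, -0.308, 0.2714]
at [ 0.3974 -0.308   0.2714] move [-0.0007 -0.0004  0.0006] n 0.001 rot [ 0.    -0.001  0.   ]
at [ 0.3974 -0.308   0.2714] move [-0.0008 -0.0076  0.0246] n 0.026 rot [ 0.    -0.001  0.   ]
at [ 0.3974 -0.308   0.2714] move [-0.0008 -0.0205  0.0471] n 0.051 rot [ 0.    -0.001  0.   ]
at [ 0.3974 -0.308   0.2714] move [-0.0008 -0.0282  0.0689] n 0.074 rot [ 0.    -0.001  0.   ]
at [ 0.3974 -0.308   0.2714] move [-0.0008 -0.0307  0.0909] n 0.096 rot [ 0.    -0.001  0.   ]
at [ 0.3974 -0.308   0.2714] move [-0.0008 -0.0272  0.1094] n 0.113 rot [ 0.    -0.001  0.   ]
at [ 0.3974 -0.308   0.2714] move [-0.0009 -0.0229  0.1208] n 0.123 rot [ 0.    -0.001  0.   ]
```

```bash
python3 drive.py '-0.001 -0.0075 0.0245 0 0 0;-0.001 -0.014 0.036 0 0 0;-0.001 -0.0205 0.047 0 0 0;-0.001 -0.0245 0.058 0 0 0;-0.001 -0.028 0.069 0 0 0;-0.001 -0.0295 0.08 0 0 0;-0.001 -0.0307 0.091 0 0 0;-0.001 -0.0307 0.091 0 0 0'; python3 chk.py | head -4
python3 - <<'E'
from h import *
tip(.056,.088);tip(.049,.078);tip(.047,.074)
E
```

```text
time_s: 20.25
ee_pos: [0.3906, -0.3069, 0.1743]
ee_rot: [0.79, 0.601, 0.076, 0.099]
contact_force: [0.7, -0.0, -0.7]
gripper_width: -0.001
grip_force: 0.0
20.25 [ 0.7 -0.  -0.7]
side t [-0.18 -0.16 -0.14 -0.12 -0.1  -0.08 -0.06 -0.04 -0.02 -0.    0.02  0.04
  0.06  0.08] h mm [32.  32.9 32.3 32.2 32.2 31.9 31.3 31.6 42.1 31.1 31.8 31.4 31.1 32.4] b [-0.5 -0.4  0.1 -0.4 -0.6  0.3 -0.9  0.7  2.1 -0.6  0.7  1.4  0.6  0. ] slope [-0.0001  0.0326]
wrist t [-0.04 -0.02 -0.    0.02  0.04  0.06  0.08] h mm [30.1 30.2 30.  30.1 30.1 30.1 30.2] b [0.3 0.4 2.8 3.  2.9 3.  2.1] slope [0.0004 0.0301]
at [ 0.3904 -0.3072  0.1753] move [0.0004 0.0034 0.0179] n 0.018 rot [ 0.001 -0.001  0.   ]
at [ 0.3904 -0.3072  0.1753] move [0.0004 0.0077 0.0294] n 0.03 rot [ 0.001 -0.001  0.   ]
at [ 0.3904 -0.3072  0.1753] move [0.0003 0.0086 0.0337] n 0.035 rot [ 0.001 -0.001  0.   ]
```

```bash
python3 drive.py '0 0.0017 0.009 0 0 0;0 0.0034 0.018 0 0 0;0 0.0055 0.024 0 0 0;0 0.0077 0.0295 0 0 0;0 0.0077 0.0295 0 0 0;0 0.0077 0.0295 0 0 0'; python3 drive.py '0 0.0004 0.002 0 0 0;0 0.0004 0.002 0 0 0;0 0.0004 0.002 0 0 0'; python3 drive.py '0 0.0004 0.002 0 0 0;0 0.0004 0.002 0 0 0;0 0.0004 0.002 0 0 0';python3 -c "
from h import *
for i in range(4): o=monitor.observe();print(o['contact_force'].round(1));snap('side')
tip(.047,.074)"
```

```text
time_s: 20.95
ee_pos: [0.4044, -0.3115, 0.149]
ee_rot: [0.79, 0.6, 0.076, 0.1]
contact_force: [-2.4, 2.1, 9.5]
gripper_width: -0.005
grip_force: 5.1
time_s: 21.25
ee_pos: [0.4049, -0.3117, 0.1481]
ee_rot: [0.79, 0.6, 0.076, 0.1]
contact_force: [-9.7, 4.9, 25.5]
gripper_width: 0.001
grip_force: 13.4
time_s: 21.55
ee_pos: [0.4055, -0.3119, 0.1473]
ee_rot: [0.79, 0.6, 0.076, 0.1]
contact_force: [-18.0, 8.3, 41.8]
gripper_width: -0.004
grip_force: 22.7
[-18.    8.3  41.8]
[-17.6   8.8  41.1]
[-16.9   8.3  40.6]
[-17.4   8.7  41.3]
at [ 0.4055 -0.3119  0.1473] move [0.0009 0.0003 0.0027] n 0.003 rot [ 0.002  0.    -0.   ]
```

```bash
python3 drive.py '0 -0.001 -0.006 0 0 0;0 -0.01 -0.03 0 0 0;0 -0.03 -0.07 0 0 0;0 -0.05 -0.11 0 0 0;0.03 -0.05 -0.15 0 0 0;0.06 -0.05 -0.18 0 0 0;0.08 -0.05 -0.18 0 0 0;0.08 -0.05 -0.18 0 0 0' | head -2; python3 chk.py
python3 - <<'E'
from h import *
p,P,s,T=snap('wrist');cv2.imwrite('pics/w8.png',cv2.resize(p[:,:,::-1],(768,576)))
P=P.reshape(-1,3);c=p.reshape(-1,3)
m=(c.max(1)<60)&(np.linalg.norm(P-[.4243,-.3162,.0733],axis=1)<.03);print('ball',m.sum(),P[m].mean(0),P[m].max(0))
E
```

```text
time_s: 22.55
ee_pos: [0.3381, -0.2077, 0.3079]
22.55 [-0.7 -0.8  0.4]
side t [-0.2  -0.18 -0.16 -0.14 -0.12 -0.1  -0.08 -0.06 -0.04 -0.02 -0.    0.02
  0.04  0.06  0.08] h mm [31.6 32.5 32.  32.  32.7 32.  32.9 31.6 32.3 41.9 32.4 31.7 32.1 32.1
 30.7] b [-2.4 -1.4 -0.3 -0.1 -0.3  0.3  0.1  0.4 -0.2 -0.1  0.2  0.7  1.3  0.5
 -0.6] slope [0.0014 0.0328]
wrist t [-0.12 -0.06 -0.04 -0.02 -0.    0.02  0.04  0.06  0.08  0.1 ] h mm [30.4 30.  30.2 30.  29.9 30.  30.1 29.9 30.1 30.7] b [-0.8  2.1  1.9  2.9  2.8  3.   2.9  3.2  3.   0.5] slope [0.0003 0.0301]
ball 75 [ 0.42226673 -0.31448084  0.07718331] [ 0.42739459 -0.31056649  0.08036626]
```

View pics/w8.png

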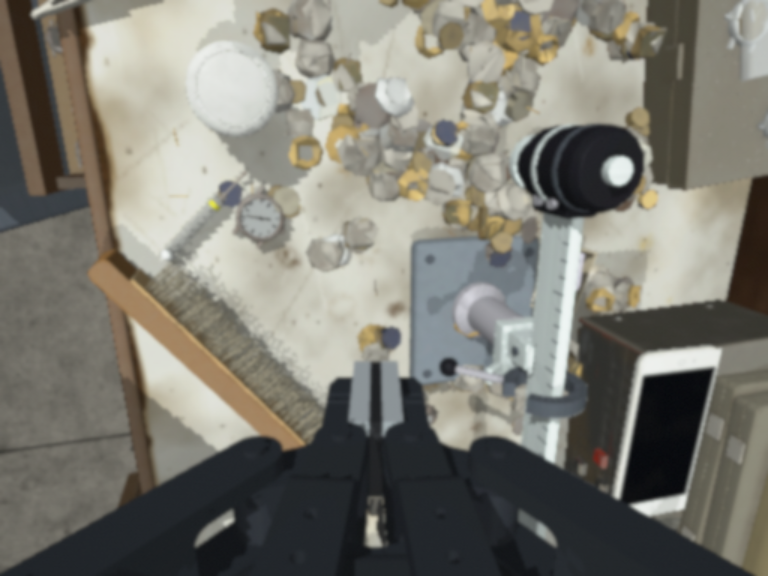

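The wrist view shows the ring closed over the level bar at (560,390). The ball is down at (448,367) with its top at z = 80 mm, which is the locked stop.

```bash
python3 -c "
from station import bot, vision, monitor
print(bot.finish_job())"
```

```text
the job is handed in; nothing more can be done
None
```

The boom lies level by itself in the saddle, head away from the keeper ring, with its balance point about 55 mm from mid-length towards the head. The ring's lever is down on its stop, the small things were left alone, and the job is handed in at about 23 s (no verdict was shown).

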